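Make the receipt printer ready after a roll change

TASK

The receipt printer on the counter has a fresh roll in it and still stands open. Using only the fingertips, push its cover down until it latches shut, then press down the raised front end of the power rocker so that it tips over and stays, then press the oblong feed key right down and let it spring back. Keep off the round cover-release key, neither lift nor shove the printer, and leave everything else on the counter as it stands.

Things in the scene. Friction and masses are not known exactly. Their poses are not given: they have to be found in the camera images.
- printer: dark grey receipt printer, 180 deep (x) x 150 wide (y) x 113 mm high when shut, 1.6 kg, loose on rubber feet. Origin: centre of its underside; x to its back, y to the side of the rocker, z up. Its front 46 mm are a level deck 110 mm above the counter with three light grey controls across it: power rocker (+y), oblong feed key (middle), round release key (-y). Behind it: the roll bay and its cover
- cover_hinge (a point): middle of the cover's hinge line, which runs along the printer's y near its back, 105 mm above the counter
- cover_lip (a point): middle of the cover's free front edge, on its outer (upper) face; moves with the cover. It lies 119 mm from the hinge along the cover. The outer face is flat, 150 mm wide, runs parallel to the cover's length and lies 8 mm outside the hinge line. Shut, it is level, 113 mm above the counter, its lip just behind the deck
- cover (a joint): cover angle, rad: 0 shut, grows as it opens (stop 1.35); starts at 0.7 to 1.05. A weak spring and friction hold it up; 0.5 N near the lip closes it, but over the last 10 mm two sprung hooks resist with 2 to 5 N at the lip, then snap over the roller axle under the cover. Latched it stays below 0.02; unlatched it lifts again. It can be pressed to a firm stop at -0.012
- rocker (a joint): angle of the power rocker, rad: 0 off (front end raised, the start), 0.4 on (front end level with the deck, rear end raised). Over-centre spring: needs 2 to 4 N at the raised end, and past 0.2 it snaps over by itself and stays
- rocker_front (a point): point on top of the rocker's front half, 13 mm ahead of its pivot and 4 mm short of its front end; moves with the rocker. The rocker is 34 mm long (printer's x) and 22 mm wide, V-shaped on top. Off, its front end stands 7 mm above the pivot; on, this half lies level, 112 mm above the counter
- feed_key (a joint): travel of the feed key, m: 0 up, 0.004 fully down; springs back. Fully down takes about 4 N
- feed_top (a point): centre of the top of the oblong feed key, 14 mm (printer's x) by 28 mm (y), 6.5 mm proud of the deck when up; moves with the key
- release_top (a point): centre of the top of the round cover-release key, 19 mm across, 6.5 mm proud of the deck. It is one piece with the hooks, so it dips by itself while the cover snaps shut. Pressing it would unlatch the cover: keep off
- release_key: the round release key with its hooks, one rocking part. Origin: on its pivot axis inside the printer, 62 mm above the counter
- teal_jar_near: teal jar with black lid, 46 mm wide and 40 mm high, beside the printer, about 20 mm off its left side; origin at the centre of its underside
- pink_jar_near: pink jar with black lid, 46 mm wide and 40 mm high, beside the printer, about 20 mm off its right side; origin at the centre of its underside
- card_terminal: card terminal with keypad, 155 x 68 x 34 mm, lying on the counter to the left; not part of the job; origin at the centre of its underside
- notebook: spiral notebook, 130 x 94 x 14 mm, lying on the right; origin at the centre of its underside
- pen: black pen, 145 mm long and 9 mm thick, lying on the right; origin at its middle, underside
- teal_jar_far: second teal jar, 46 mm wide and 40 mm high, on the right; origin at the centre of its underside
- spatula_cup: pale cup of wooden spatulas, 68 mm wide and 123 mm high, at the back right; origin at the centre of its underside
- tester_jar: empty clear glass jar, 82 mm wide and 108 mm high, at the back right; origin at the centre of its underside

How it is judged:
On the way, in this order (a step that is already met when the one before it is completed fails the run):
1. the cover is pushed shut (value of joint cover below 0.03 rad and value of joint rocker below 0.1 rad), for 0.2 s.
2. the rocker is switched on, with the cover shut (value of joint cover below 0.03 rad and value of joint rocker above 0.3 rad), for 0.2 s.
3. the feed key is pressed right down, with the cover shut and the power on (all of step 2 and value of joint feed_key above 0.003 m), for 0.05 s.
At the end, for the whole second after the job is handed in: the cover is latched (below 0.03 rad), the rocker is on (above 0.3 rad), the feed key is up again (within 1 mm), and the printer stands level and at rest within 30 mm of where it stood (all of step 2 and value of joint feed_key below 0.001 m and distance of printer from where it was at the start of the episode below 0.03 m and angle between printer's own z axis and vertical below 0.05 rad and linear speed of printer below 0.01 m/s); the robot touches nothing.
It fails at once if the rocker is switched on while the cover is not shut (value of joint rocker above 0.2 rad and value of joint cover above 0.03 rad).
It fails at once if the feed key is pressed (over 2 mm) before the cover is shut and the power on (value of joint feed_key above 0.002 m and (value of joint cover above 0.03 rad or value of joint rocker below 0.2 rad)).
It fails at once if the round release key is touched with more than 0.5 N (contact force between release_key and the fingers above 0.5 N or contact force between release_key and the arm above 0.5 N).
It fails at once if the printer is lifted by more than 8 mm, tipped by more than 0.08 rad or shoved by more than 30 mm (height (world z) of printer above 0.008 m or angle between printer's own z axis and vertical above 0.08 rad or distance of printer from where it was at the start of the episode above 0.03 m).
It fails at once if another thing on the counter is moved by more than 20 mm (distance of any of teal_jar_near, pink_jar_near, card_terminal, notebook, pen, teal_jar_far, spatula_cup, tester_jar from where it was at the start of the episode above 0.02 m).
It also fails if it takes over 48 s, if anything falls off the work surface, if the arm or the gripper's body presses on something with over 40 N, if the wrist force passes 120 N, or if a joint passes its speed limit or range.

ROBOT

A 7-joint arm with a two-finger parallel gripper is mounted at the origin on a cart in front of the work surface, level with it; the furniture and walls round the work are solid. World frame = base frame: x ahead of the robot, y to its left, z up, the work surface at z = 0. Lengths are in m, angles in rad, forces in N, time in s.
With the tool pointing down it reaches from about 0.4 to 0.85 m from the base axis. Payload 10.4 kg.
Tool frame: the origin (TCP) lies midway between the tips of the shut fingers; the grasp point (between the pads) lies 19 mm behind it (r.tcp_to_grasp is the z of the grasp point in the tool frame, in m); z points along the fingers, x is the direction in which the jaws open and shut, and the axes are right-handed (so a half turn about z gives the same grasp; the last joint's range is limited). The gripper opens to 87 mm and grips with 3 to 60 N. Pads are 19 mm wide; open, the fingers measure 117 mm over their backs; the gripper's body (75 mm by 190 mm) begins 51 mm behind the grasp point.
Start: joints at [1.249, 0.332, -0.065, 1.46, 0.022, 1.35, -0.088], TCP at [0.184, -0.597, 0.223] pointing down, gripper open.
Joint ranges: [-2.6, 2.6], [-0.5, 2.12], [-1.47, 1.34], [0.16, 2.42], [-1.27, 4.41], [0.06, 2.06], [-2.6, 2.6]. Speed limits (rad/s): [2.22, 2.22, 2.79, 2.79, 3.14, 3.14, 3.14].

INTERFACE

Orientations are given as a unit quaternion [x, y, z, w].
In Python, from bench import r, camera, close_job gives the robot as it stands. The module is installed in compiled form; this text tells all that it offers.
- The arm moves only by the shell command python3 -m crank 'ROWS' [FORCE]. ROWS is JSON, a list of rows, each an object of numbers: "x", "y", "z": the shift along the tool's x, y, z scaled (see below); "ax", "ay", "az": the turn, a rotation vector about the tool's x, y, z scaled (see below); "claw": the closure, from -1 (fully open) to 1 (shut), so that 0 is half open. A call has exactly 5 rows; each row is the pose to reach, as a shift and turn from the pose commanded when the call began, along the tool's axes at that moment; what a row does not reach only later rows make up. The controller multiplies each number of a shift by 1 m and each number of a turn by 2 rad. A row lasts 1/12 s, in which the tool goes at most 41.7 mm and 7.16 degrees, less where a joint would pass 70% of its speed; a pose out of reach is approached as far as the arm can. A call with a number of a shift or a turn outside -1 to 1 is refused whole. A call with a gripper value outside its range is refused whole. The fingers move at their own pace and stop on an object; FORCE is the grip in N (left out, the last holds). Time passes only in rows, so rows that repeat a pose let the fingers close, or fill a call up. It gives the time, the measured TCP pose, the force and the opening at its end, in the units of the state.
- r.read_state(): the state, without advancing time (a new reading comes with each control period).
- camera(name): name is "scene" or "top"; returns a dict with "color" (400x640x3 uint8, blue, green, red), "fx", "fy", "cx", "cy" (pixels), "eye" and "orientation" of the camera in the world. Camera axes: x right, y down, z forward; pixel columns grow to the right and rows downward; lengths in m; the calibration is good to about 2 mm. A picture is of the moment at which its call begins. There is no depth.
- close_job(): hands the job in, once; it reports no verdict.
The state is a dict: "time": time; "joint_positions": joint angles; "joint_vel": joint speeds; "joint_torque": joint torques, N m; "ee_pos": TCP position; "eef_rot": TCP orientation; "ft_force": force on the tool from outside, world axes, zero at the start; "torque": the same for the moment, N m; "width": finger opening in m.
Only numpy, scipy, OpenCV 4.12 (cv2) and the standard library are available. Lean on these libraries where they do the work, as an engineer would, in place of code of your own. Each camera call takes 0.05 s, during which the arm holds its last target. There are 200 camera calls.

## Working session

There is one attempt and no reset: what is moved stays moved. The work goes in short steps, Python scripts to look and compute and a shell command to move; the robot and the scene stay as the last step left them, time stands still between calls to the robot, and variables do not carry over. Pictures are saved under pics/ and viewed, about 8 in all and at most 12, crops included, and the job is handed in when it is done.

```bash
mkdir -p pics; python3 - <<'E'
from bench import r,camera
import cv2
for n in("scene","top"):
    c=camera(n); cv2.imwrite(f"pics/{n}0.png",c["color"]); print(n,{k:(v if not hasattr(v,'tolist') else v.tolist()) for k,v in c.items() if k!="color"})
print(r.read_state(), r.tcp_to_grasp)
E
```

```text
scene {'fx': 463.2249929558445, 'fy': 463.2249929558445, 'cx': 322.85867984319196, 'cy': 194.87317831202608, 'eye': [-0.10834653377115751, 1.2430616490569317, 0.8824859706507377], 'orientation': [-0.2055834938843573, 0.8323758254134677, -0.5016915445530745, 0.11485428347910667]}
top {'fx': 419.4737267551447, 'fy': 419.4737267551447, 'cx': 316.560312951695, 'cy': 195.31381472022653, 'eye': [0.29292833701098175, -0.08756788176403904, 1.2776595885476107], 'orientation': [-0.692386013127131, 0.7138421546199094, -0.07439671060175622, 0.074135798135316]}
{'time': 0.1, 'joint_positions': array([ 1.24942444,  0.33283297, -0.06470712,  1.46087625,  0.02160823,
        1.34986875, -0.08848114]), 'joint_vel': array([-0.00054182, -0.00249783,  0.00056214, -0.00282708, -0.00070442,
        0.00080335, -0.00140669]), 'joint_torque': array([ 1.58168521e-03, -6.24546790e+01,  2.52432190e-02, -3.90720499e+01,
       -6.13384950e-02,  3.67127394e-02,  6.00308249e-05]), 'ee_pos': array([ 0.18386315, -0.59698142,  0.2218093 ]), 'eef_rot': array([ 8.04484655e-01, -5.93973084e-01, -5.36749416e-04, -3.57239106e-04]), 'ft_force': array([-0.19181341,  0.26676146, -0.08903407]), 'torque': array([-0.00087886,  0.05929406,  0.00202795]), 'width': 0.08677809426032271} -0.0187
```

View pics/scene0.png

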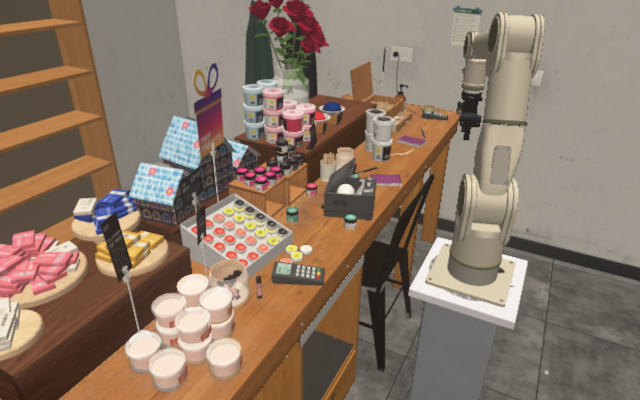

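View pics/top0.png

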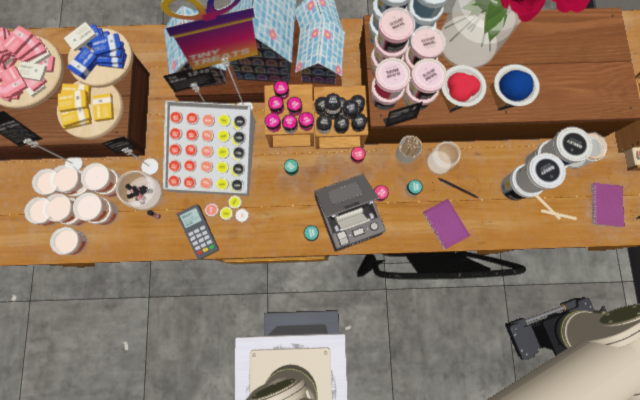

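The top view shows the printer at about (350,212), with its deck toward the robot and the cover open at the back. The jars are at (311,232) and (381,192), and the notebook is at (446,223). I'll zoom in on the printer.

```bash
python3 - <<'E'
import cv2,numpy as np
t=cv2.imread("pics/top0.png")[170:255,310:390]; s=cv2.imread("pics/scene0.png")[165:230,315:385]
a=cv2.resize(t,None,fx=5,fy=5,interpolation=cv2.INTER_CUBIC); b=cv2.resize(s,None,fx=5.6,fy=5.6,interpolation=cv2.INTER_CUBIC)
m=np.zeros((430,a.shape[1]+b.shape[1],3),np.uint8); m[:a.shape[0],:a.shape[1]]=a; m[:b.shape[0],a.shape[1]:]=b
print(m.shape); cv2.imwrite("pics/crop0.png",m)
E
```

```text
(430, 792, 3)
```

View pics/crop0.png

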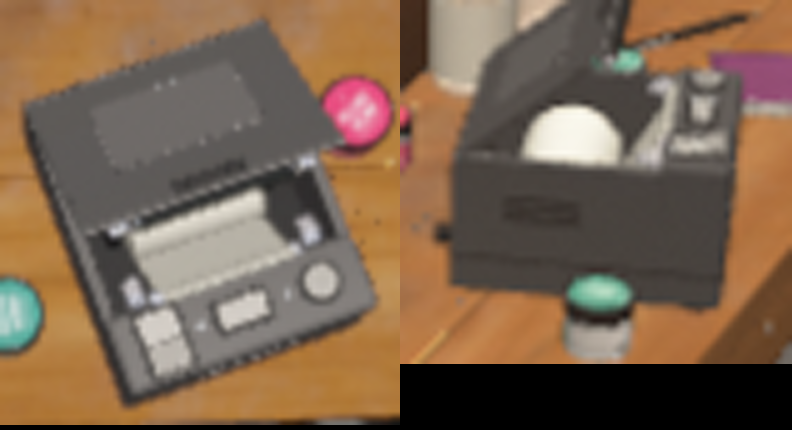

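```bash
cat > h.py <<'E'
import numpy as np,cv2
from scipy.spatial.transform import Rotation as R
def ray(c,u,v): return np.array(c["eye"]),R.from_quat(c["orientation"]).apply([(u-c["cx"])/c["fx"],(v-c["cy"])/c["fy"],1])
def onz(c,u,v,z):
    e,d=ray(c,u,v); return e+d*(z-e[2])/d[2]
def proj(c,p):
    q=R.from_quat(c["orientation"]).inv().apply(np.array(p)-c["eye"]); return [c["cx"]+c["fx"]*q[0]/q[2],c["cy"]+c["fy"]*q[1]/q[2]]
E
cat > m.py <<'E'
from h import *; from bench import camera
from scipy.optimize import brentq
c=camera("top"); im=c["color"]; g=cv2.resize(im[170:255,310:390],None,fx=5,fy=5,interpolation=cv2.INTER_CUBIC)
mx=g.max(2).astype(int);mn=g.min(2).astype(int)
m=((mn>140)&(mx-mn<45)).astype(np.uint8)
n,l,st,ce=cv2.connectedComponentsWithStats(m)
px=lambda u,v:(310+(u+.5)/5-.5,170+(v+.5)/5-.5)
for i in range(1,n):
    if st[i,4]>150: print(st[i],ce[i].round(1), onz(c,*px(*ce[i]),.1165).round(4))
W=lambda u,v,z:onz(c,*px(u,v),z)[:2]
for nm,u,v in(("roc",165,341),("feed",244,310),("rel",321,281)): print(nm,W(u,v,.1155).round(4))
F,L=W(244,310,.1165),W(321,281,.1165); P=W(164,341,.113)
y=(P-L)/np.linalg.norm(P-L); x=np.array([y[1],-y[0]]); print("sep",np.linalg.norm(P-F),np.linalg.norm(F-L),"yaw",np.arctan2(x[1],x[0]))
O=F+.067*x; print("origin",O,"feed offset",(F-O)@x)
def prn(w): return [(w-O)@x,(w-O)@y]
print("deck front corners",prn(W(122,383,.11)),prn(W(374,296,.11)))
for nm,u,v in(("lipL",85,233),("lipR",343,147)):
    def f(a):
        X=.075-.119*np.cos(a)+.008*np.sin(a); Z=.105+.119*np.sin(a)+.008*np.cos(a); return prn(W(u,v,Z))[0]-X
    print(nm,[ (round(a,2),round(f(a),4)) for a in(.6,.7,.8,.9,1.,1.1)])
    try:
        a=brentq(f,.4,1.3); Z=.105+.119*np.sin(a)+.008*np.cos(a); print("a",a,"Z",Z,"pr",prn(W(u,v,Z)),"w",W(u,v,Z))
    except Exception as e: print(e)
for u,v in((27,103),(265,20)): print("hinge corners",prn(W(u,v,.108)))
s=camera("scene")
for nm,q in(("feed",(-.067,0,.1165)),("FL",(-.09,.075,.11)),("BLbot",(.09,.075,0)),("FLbot",(-.09,.075,0))):
    w=O+q[0]*x+q[1]*y; print(nm,np.round(w,3),proj(s,[*w,q[2]]))
E
python3 m.py
```

```text
[299 154  18  14 180] [307.2 160.9] [ 0.5176 -0.2448  0.1165]
[  131   191   171   114 10525] [209.2 248.1] [ 0.4696 -0.1872  0.1165]
[298 218  21  26 368] [308.4 230.1] [ 0.4781 -0.2432  0.1165]
[110 222  18  14 185] [118.6 228.6] [ 0.4822 -0.137   0.1165]
[305 264  33  33 802] [320.9 280.3] [ 0.4496 -0.2485  0.1165]
[124 278  21  28 377] [133.6 292.5] [ 0.4459 -0.1439  0.1165]
[ 218  292   51   37 1208] [242.8 309.2] [ 0.4347 -0.2042  0.1165]
[  0 296  23  38 687] [ 10.  314.5] [ 0.4357 -0.0748  0.1165]
[ 136  307   54   68 2289] [163.9 340. ] [ 0.419  -0.1597  0.1165]
roc [ 0.4185 -0.1603]
feed [ 0.4344 -0.205 ]
rel [ 0.4493 -0.2487]
sep 0.047546889725534634 0.04617287063315649 yaw 0.33021846974431557
origin [ 0.49767704 -0.18314293] feed offset -0.06700000000000005
deck front corners [np.float64(-0.08032916454083373), np.float64(0.07757198440877071)] [np.float64(-0.08483162263859362), np.float64(-0.07183607938931884)]
lipL [(0.6, np.float64(0.0144)), (0.7, np.float64(0.0052)), (0.8, np.float64(-0.0046)), (0.9, np.float64(-0.0152)), (1.0, np.float64(-0.0262)), (1.1, np.float64(-0.
[... 264 characters left out ...]
(1.0, np.float64(-0.0313)), (1.1, np.float64(-0.0427))]
a 0.7001320038839551 Z 0.187791975738987 pr [np.float64(-0.010851550674612204), np.float64(-0.07175282982526711)] w [ 0.51067762 -0.25453768]
hinge corners [np.float64(0.0878049437145929), np.float64(0.07067932735288875)]
hinge corners [np.float64(0.08525003620109549), np.float64(-0.07493566015062839)]
feed [ 0.434 -0.205] [np.float64(368.29767478137563), np.float64(183.02036912688698)]
FL [ 0.388 -0.141] [np.float64(373.4097344378164), np.float64(194.4326602120362)]
BLbot [ 0.558 -0.083] [np.float64(322.98717720716076), np.float64(216.59687993491866)]
FLbot [ 0.388 -0.141] [np.float64(371.4235736065632), np.float64(220.84472155000321)]
```

Everything agrees: key spacing is 46–47 mm, yaw is about 0.33, the deck edges fit and the cover is open about 0.73 rad. I'll start the move: fingers shut, a bit higher, towards the point above the lip.

```bash
cat > go.py <<'E'
# usage: go.py px py z  -> shift (tool axes, m) and turn/2 to reach printer-frame point, tool down, tool x = -printer y
import sys; from h import *; from bench import r
O=np.array([.4977,-.1831]); yaw=.330; ex=np.array([np.cos(yaw),np.sin(yaw)]); ey=np.array([-ex[1],ex[0]])
s=r.read_state(); T=R.from_quat(s["eef_rot"]); p=s["ee_pos"]
q=np.array(eval("["+",".join(sys.argv[1:4])+"]")); w=np.array([*(O+q[0]*ex+q[1]*ey),q[2]])
G=R.from_matrix(np.column_stack([[*-ey,0],[*-ex,0],[0,0,-1]]))
d=p[:2]-O
print("t",round(s["time"],2),"printer-frame now",np.round([d@ex,d@ey,p[2]],4),"F",s["ft_force"].round(1),"w",round(s["width"],3))
print("shift",T.inv().apply(w-p).round(4),"turn/2",((T.inv()*G).as_rotvec()/2).round(4))
E
python3 -m crank '[{"z":-0.05,"claw":1},{"x":-0.04,"y":-0.055,"z":-0.05,"claw":1},{"x":-0.304,"y":-0.427,"z":-0.05,"az":-0.016,"claw":1},{"x":-0.304,"y":-0.427,"z":-0.05,"az":-0.016,"claw":1},{"x":-0.304,"y":-0.427,"z":-0.05,"az":-0.016,"claw":1}]' 30; python3 go.py .006 0 .25
```

```text
t 0.2 printer-frame now [-0.431  -0.29    0.2221] F [0.1 0.3 0.6] w 0.087
shift [-0.3035 -0.4278 -0.0277] turn/2 [ 0.      0.0004 -0.0156]schema error: expected keys x, y, z, ax, ay, az, claw
```

All keys are required.

```bash

python3 -m crank '[{"x":0,"y":0,"z":-0.04,"ax":0,"ay":0,"az":0,"claw":1},{"x":-0.02,"y":-0.03,"z":-0.05,"ax":0,"ay":0,"az":-0.016,"claw":1},{"x":-0.304,"y":-0.427,"z":-0.05,"ax":0,"ay":0,"az":-0.016,"claw":1},{"x":-0.304,"y":-0.427,"z":-0.05,"ax":0,"ay":0,"az":-0.016,"claw":1},{"x":-0.304,"y":-0.427,"z":-0.05,"ax":0,"ay":0,"az":-0.016,"claw":1}]' 30; python3 go.py .006 0 .25
```

```text
time: 0.62
ee_pos: [0.2833, -0.4684, 0.2726]
eef_rot: [0.814, -0.581, 0.0, 0.0]
ft_force: [1.2, 0.8, -0.4]
width: 0.0615
t 0.62 printer-frame now [-0.2953 -0.2004  0.2726] F [ 1.2  0.8 -0.4] w 0.062
shift [-0.2004 -0.3014  0.0225] turn/2 [ 0.     -0.0002  0.0001]
```

```bash

python3 -m crank '[{"x":-0.2,"y":-0.3,"z":0,"ax":0,"ay":0,"az":0,"claw":1},{"x":-0.2,"y":-0.3,"z":0,"ax":0,"ay":0,"az":0,"claw":1},{"x":-0.2,"y":-0.3,"z":0,"ax":0,"ay":0,"az":0,"claw":1},{"x":-0.2,"y":-0.3,"z":0,"ax":0,"ay":0,"az":0,"claw":1},{"x":-0.2,"y":-0.3,"z":0,"ax":0,"ay":0,"az":0,"claw":1}]'; python3 go.py .006 0 .25
```

```text
time: 1.03
ee_pos: [0.4097, -0.3025, 0.2727]
eef_rot: [0.814, -0.581, 0.0, 0.0]
ft_force: [1.3, -0.6, 0.0]
width: 0.0282
t 1.03 printer-frame now [-0.1219 -0.0844  0.2727] F [ 1.3 -0.6  0. ] w 0.028
shift [-0.0843 -0.128   0.0226] turn/2 [ 0.     -0.0002  0.0003]
```

```bash

python3 -m crank '[{"x":-0.026,"y":-0.04,"z":0,"ax":0,"ay":0,"az":0,"claw":1},{"x":-0.05,"y":-0.075,"z":0,"ax":0,"ay":0,"az":0,"claw":1},{"x":-0.07,"y":-0.105,"z":0,"ax":0,"ay":0,"az":0,"claw":1},{"x":-0.084,"y":-0.127,"z":0.01,"ax":0,"ay":0,"az":0,"claw":1},{"x":-0.084,"y":-0.127,"z":0.02,"ax":0,"ay":0,"az":0,"claw":1}]'; python3 go.py .006 0 .21
python3 - <<'E'
from bench import camera
import cv2,numpy as np
a=cv2.resize(camera("top")["color"][130:260,280:420],None,fx=2.8,fy=2.8,interpolation=cv2.INTER_CUBIC); b=cv2.resize(camera("scene")["color"][120:230,300:400],None,fx=3.3,fy=3.3,interpolation=cv2.INTER_CUBIC)
m=np.zeros((380,a.shape[1]+b.shape[1],3),np.uint8); m[:a.shape[0],:a.shape[1]]=a; m[:b.shape[0],a.shape[1]:]=b
cv2.imwrite("pics/c1.png",m)
E
```

```text
time: 1.45
ee_pos: [0.5052, -0.177, 0.2527]
eef_rot: [0.816, -0.577, 0.0, -0.002]
ft_force: [-0.1, -0.2, -0.5]
width: 0.0017
t 1.45 printer-frame now [0.0091 0.0033 0.2527] F [-0.1 -0.2 -0.5] w 0.002
shift [0.0033 0.0033 0.0427] turn/2 [-0.0015  0.0005  0.0048]
```

View pics/c1.png

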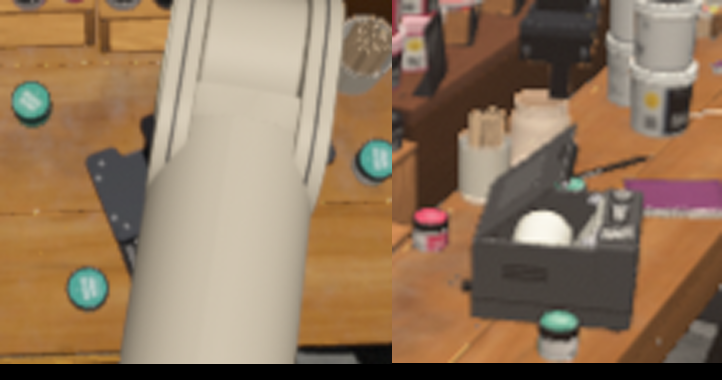

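The scene view shows the shut fingers at (557,85), just above and slightly behind the lip at (575,135). Next I'll push down along the lip's arc.

```bash

python3 -m crank '[{"x":0.003,"y":0.003,"z":0.03,"ax":0,"ay":0,"az":0.005,"claw":1},{"x":0.003,"y":0.006,"z":0.058,"ax":0,"ay":0,"az":0.005,"claw":1},{"x":0.003,"y":0.012,"z":0.07,"ax":0,"ay":0,"az":0.005,"claw":1},{"x":0.003,"y":0.021,"z":0.083,"ax":0,"ay":0,"az":0.005,"claw":1},{"x":0.003,"y":0.026,"z":0.094,"ax":0,"ay":0,"az":0.005,"claw":1}]'; python3 go.py -.022 0 .146
```

```text
time: 1.97
ee_pos: [0.4766, -0.1967, 0.1579]
eef_rot: [0.81, -0.586, -0.0, 0.001]
ft_force: [0.0, 0.5, 1.9]
width: 0.0005
t 1.97 printer-frame now [-0.0244 -0.0061  0.1579] F [0.  0.5 1.9] w 0.0
shift [-0.0061 -0.0023  0.0119] turn/2 [ 0.0006 -0.0001 -0.006 ]
```

```bash

python3 -m crank '[{"x":-0.004,"y":0.0,"z":0.01,"ax":0,"ay":0,"az":-0.003,"claw":1},{"x":-0.004,"y":0.002,"z":0.02,"ax":0,"ay":0,"az":-0.003,"claw":1},{"x":-0.004,"y":0.004,"z":0.028,"ax":0,"ay":0,"az":-0.003,"claw":1},{"x":-0.004,"y":0.005,"z":0.034,"ax":0,"ay":0,"az":-0.003,"claw":1},{"x":-0.004,"y":0.005,"z":0.036,"ax":0,"ay":0,"az":-0.003,"claw":1}]'; python3 go.py -.03 0 .114
```

```text
time: 2.38
ee_pos: [0.4719, -0.1928, 0.1218]
eef_rot: [0.813, -0.583, -0.0, 0.0]
ft_force: [-1.0, -0.6, 2.1]
width: 0.0005
t 2.38 printer-frame now [-0.0275 -0.0008  0.1218] F [-1.  -0.6  2.1] w 0.0
shift [-0.0008  0.0025  0.0078] turn/2 [ 0.0003  0.0002 -0.0016]
```

```bash

python3 -m crank '[{"x":0,"y":0.001,"z":0.003,"ax":0,"ay":0,"az":0,"claw":1},{"x":0,"y":0.001,"z":0.005,"ax":0,"ay":0,"az":0,"claw":1},{"x":0,"y":0.001,"z":0.007,"ax":0,"ay":0,"az":0,"claw":1},{"x":0,"y":0.001,"z":0.009,"ax":0,"ay":0,"az":0,"claw":1},{"x":0,"y":0.001,"z":0.011,"ax":0,"ay":0,"az":0,"claw":1}]'; python3 go.py -.03 0 .114
```

```text
time: 2.8
ee_pos: [0.4714, -0.1931, 0.1117]
eef_rot: [0.813, -0.583, 0.0, 0.0]
ft_force: [-3.9, 0.6, 14.4]
width: 0.0005
t 2.8 printer-frame now [-0.0281 -0.001   0.1117] F [-3.9  0.6 14.4] w 0.0
shift [-0.0009  0.0019 -0.0023] turn/2 [-0.0001 -0.0002 -0.0016]
```

The force is 14 N at z=0.1117, which matches the firm stop at -0.012 rad. I'll lift off, move above the rocker and check the latch.

```bash

python3 -m crank '[{"x":0,"y":0.001,"z":0,"ax":0,"ay":0,"az":0,"claw":1},{"x":0,"y":0.001,"z":-0.02,"ax":0,"ay":0,"az":0,"claw":1},{"x":0,"y":0.001,"z":-0.04,"ax":0,"ay":0,"az":0,"claw":1},{"x":-0.02,"y":0.025,"z":-0.055,"ax":0,"ay":0,"az":0,"claw":1},{"x":-0.048,"y":0.052,"z":-0.055,"ax":0,"ay":0,"az":-0.002,"claw":1}]'; python3 go.py -.08 .047 .13
python3 - <<'E'
from bench import camera
import cv2,numpy as np
a=cv2.resize(camera("top")["color"][150:250,300:400],None,fx=3.8,fy=3.8,interpolation=cv2.INTER_CUBIC); b=cv2.resize(camera("scene")["color"][140:230,310:400],None,fx=4.2,fy=4.2,interpolation=cv2.INTER_CUBIC)
m=np.zeros((380,a.shape[1]+b.shape[1],3),np.uint8); m[:a.shape[0],:a.shape[1]]=a; m[:b.shape[0],a.shape[1]:]=b
cv2.imwrite("pics/c2.png",m)
E
```

```text
time: 3.22
ee_pos: [0.4085, -0.165, 0.169]
eef_rot: [0.814, -0.581, 0.002, -0.001]
ft_force: [-0.2, 0.5, 0.6]
width: 0.0005
t 3.22 printer-frame now [-0.0785  0.0461  0.169 ] F [-0.2  0.5  0.6] w 0.0
shift [-0.001   0.0017  0.039 ] turn/2 [-0.0021 -0.0011  0.0002]
```

View pics/c2.png

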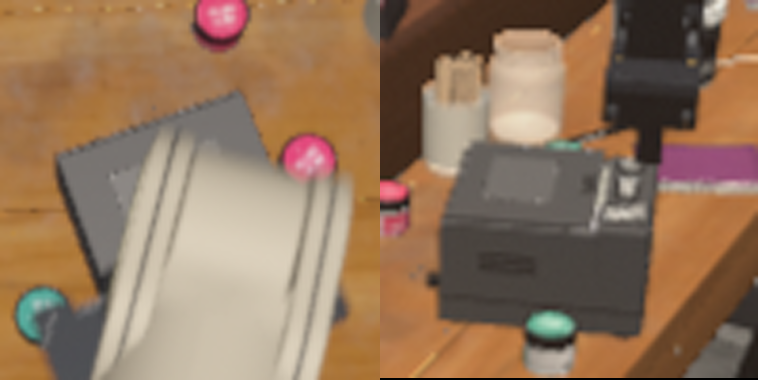

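The scene view shows the cover level and staying down after release. The feed key is at its predicted pixel (369,183.5 against 368.3,183.0), so the printer hasn't moved. Now the rocker.

```bash

python3 -m crank '[{"x":-0.001,"y":0.002,"z":0.02,"ax":-0.002,"ay":-0.001,"az":0,"claw":1},{"x":-0.001,"y":0.003,"z":0.038,"ax":-0.002,"ay":-0.001,"az":0,"claw":1},{"x":-0.001,"y":0.003,"z":0.045,"ax":-0.002,"ay":-0.001,"az":0,"claw":1},{"x":-0.001,"y":0.003,"z":0.05,"ax":-0.002,"ay":-0.001,"az":0,"claw":1},{"x":-0.001,"y":0.003,"z":0.054,"ax":-0.002,"ay":-0.001,"az":0,"claw":1}]'; python3 go.py -.082 .047 .1115
```

```text
time: 3.73
ee_pos: [0.4037, -0.1643, 0.1124]
eef_rot: [0.814, -0.581, -0.002, 0.001]
ft_force: [-0.5, -0.3, 1.6]
width: 0.0005
t 3.73 printer-frame now [-0.0828  0.0482  0.1124] F [-0.5 -0.3  1.6] w 0.0
shift [ 0.0012 -0.0008  0.0009] turn/2 [0.0019 0.0011 0.0005]
```

```bash

python3 -m crank '[{"x":0,"y":0,"z":0.0015,"ax":0,"ay":0,"az":0,"claw":1},{"x":0,"y":0,"z":0.0015,"ax":0,"ay":0,"az":0,"claw":1},{"x":0,"y":0,"z":0.0015,"ax":0,"ay":0,"az":0,"claw":1},{"x":0,"y":0,"z":0.0015,"ax":0,"ay":0,"az":0,"claw":1},{"x":0,"y":0,"z":0.0015,"ax":0,"ay":0,"az":0,"claw":1}]'; python3 go.py -.082 .047 .1115
python3 -m crank '[{"x":0,"y":0,"z":-0.015,"ax":0,"ay":0,"az":0,"claw":1},{"x":0,"y":0,"z":-0.03,"ax":0,"ay":0,"az":0,"claw":1},{"x":0,"y":0,"z":-0.03,"ax":0,"ay":0,"az":0,"claw":1},{"x":0.02,"y":-0.06,"z":-0.06,"ax":0,"ay":0,"az":0,"claw":1},{"x":0.045,"y":-0.09,"z":-0.075,"ax":0,"ay":0,"az":0,"claw":1}]'; python3 go.py -.067 0 .13
python3 - <<'E'
from bench import camera
import cv2
b=cv2.resize(camera("scene")["color"][160:215,335:395],None,fx=9,fy=9,interpolation=cv2.INTER_CUBIC)
cv2.imwrite("pics/c3.png",b)
E
```

```text
time: 4.15
ee_pos: [0.4038, -0.1643, 0.1123]
eef_rot: [0.814, -0.581, -0.002, 0.001]
ft_force: [-5.8, 3.2, 11.4]
width: 0.0002
t 4.15 printer-frame now [-0.0827  0.0482  0.1123] F [-5.8  3.2 11.4] w 0.0
shift [ 0.0012 -0.0007  0.0008] turn/2 [0.0019 0.0008 0.0004]
time: 4.57
ee_pos: [0.4783, -0.1713, 0.1748]
eef_rot: [0.814, -0.581, -0.003, 0.002]
ft_force: [1.6, 0.2, 1.6]
width: 0.0006
t 4.57 printer-frame now [-0.0146  0.0174  0.1748] F [1.6 0.2 1.6] w 0.001
shift [0.0175 0.0522 0.0451] turn/2 [0.003  0.001  0.0003]
```

View pics/c3.png

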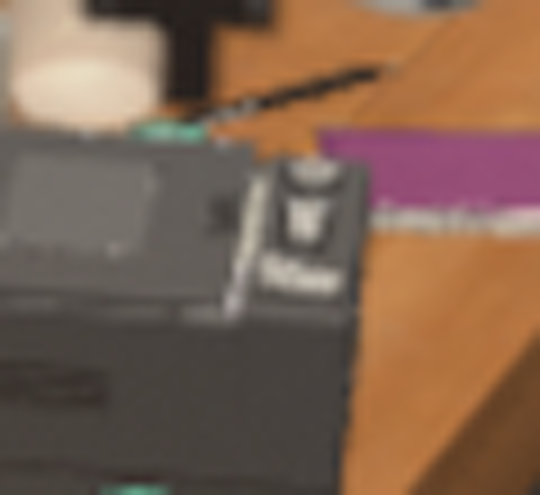

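In the scene view the rocker at (300,272) now has its rear end raised and its front end low. The 11 N stop at z=0.1123 fits the on position, and the cover is still shut. Now the feed key.

```bash

python3 -m crank '[{"x":0.0175,"y":0.03,"z":0,"ax":0.003,"ay":0.001,"az":0,"claw":1},{"x":0.0175,"y":0.052,"z":0.005,"ax":0.003,"ay":0.001,"az":0,"claw":1},{"x":0.0175,"y":0.052,"z":0.025,"ax":0.003,"ay":0.001,"az":0,"claw":1},{"x":0.0175,"y":0.052,"z":0.042,"ax":0.003,"ay":0.001,"az":0,"claw":1},{"x":0.0175,"y":0.052,"z":0.05,"ax":0.003,"ay":0.001,"az":0,"claw":1}]'; python3 go.py -.067 0 .1125
```

```text
time: 5.03
ee_pos: [0.4342, -0.2057, 0.1233]
eef_rot: [0.814, -0.581, -0.0, -0.001]
ft_force: [-0.8, 0.3, -0.2]
width: 0.0006
t 5.03 printer-frame now [-0.0674 -0.0008  0.1233] F [-0.8  0.3 -0.2] w 0.001
shift [-0.0008 -0.0004  0.0108] turn/2 [-0.0005  0.0006  0.0001]
```

```bash

python3 -m crank '[{"x":0,"y":0,"z":0.006,"ax":0,"ay":0,"az":0,"claw":1},{"x":0,"y":0,"z":0.009,"ax":0,"ay":0,"az":0,"claw":1},{"x":0,"y":0,"z":0.0115,"ax":0,"ay":0,"az":0,"claw":1},{"x":0,"y":0,"z":0.013,"ax":0,"ay":0,"az":0,"claw":1},{"x":0,"y":0,"z":0.013,"ax":0,"ay":0,"az":0,"claw":1}]'; python3 go.py -.067 0 .1125
```

```text
time: 5.45
ee_pos: [0.4355, -0.2055, 0.1129]
eef_rot: [0.814, -0.581, 0.001, -0.001]
ft_force: [-3.1, 1.0, 5.2]
width: 0.0005
t 5.45 printer-frame now [-0.0661 -0.0011  0.1129] F [-3.1  1.   5.2] w 0.001
shift [-0.0011  0.0009  0.0004] turn/2 [-0.0012 -0.0002  0.0006]
```

```bash

python3 -m crank '[{"x":0,"y":0,"z":0.0012,"ax":0,"ay":0,"az":0,"claw":1},{"x":0,"y":0,"z":0.0015,"ax":0,"ay":0,"az":0,"claw":1},{"x":0,"y":0,"z":0.0015,"ax":0,"ay":0,"az":0,"claw":1},{"x":0,"y":0,"z":0.0015,"ax":0,"ay":0,"az":0,"claw":1},{"x":0,"y":0,"z":0.0015,"ax":0,"ay":0,"az":0,"claw":1}]'; python3 go.py -.067 0 .1125
```

```text
time: 5.87
ee_pos: [0.4355, -0.2056, 0.1125]
eef_rot: [0.814, -0.581, 0.001, -0.001]
ft_force: [-6.9, 4.3, 17.2]
width: 0.0004
t 5.87 printer-frame now [-0.0661 -0.0011  0.1125] F [-6.9  4.3 17.2] w 0.0
shift [-0.0011  0.0009 -0.    ] turn/2 [-0.0012 -0.0005  0.0005]
```

At the stop: z is 0.1125 with 17 N. I'll lift straight up, back off to the right so the camera can see, and check.

```bash

python3 -m crank '[{"x":0,"y":0,"z":-0.02,"ax":0,"ay":0,"az":0,"claw":1},{"x":0,"y":0,"z":-0.05,"ax":0,"ay":0,"az":0,"claw":1},{"x":0,"y":0,"z":-0.09,"ax":0,"ay":0,"az":0,"claw":1},{"x":0,"y":0,"z":-0.13,"ax":0,"ay":0,"az":0,"claw":1},{"x":0.03,"y":0,"z":-0.15,"ax":0,"ay":0,"az":0,"claw":1}]'
for i in 1 2; do python3 -m crank '[{"x":0.04,"y":0,"z":0,"ax":0,"ay":0,"az":0,"claw":1},{"x":0.08,"y":0,"z":0,"ax":0,"ay":0,"az":0,"claw":1},{"x":0.12,"y":0,"z":0,"ax":0,"ay":0,"az":0,"claw":1},{"x":0.15,"y":0,"z":0,"ax":0,"ay":0,"az":0,"claw":1},{"x":0.15,"y":0,"z":0,"ax":0,"ay":0,"az":0,"claw":1}]'; done
python3 - <<'E'
from bench import camera
import cv2,numpy as np
a=cv2.resize(camera("top")["color"][165:255,310:400],None,fx=4.4,fy=4.4,interpolation=cv2.INTER_CUBIC); b=cv2.resize(camera("scene")["color"][155:230,315:390],None,fx=5.2,fy=5.2,interpolation=cv2.INTER_CUBIC)
m=np.zeros((400,a.shape[1]+b.shape[1],3),np.uint8); m[:a.shape[0],:a.shape[1]]=a; m[:b.shape[0],a.shape[1]:]=b
cv2.imwrite("pics/c4.png",m)
E
```

```text
time: 6.28
ee_pos: [0.4466, -0.2303, 0.267]
eef_rot: [0.816, -0.578, 0.004, -0.001]
ft_force: [3.6, 0.2, 1.5]
width: 0.0006
time: 6.7
ee_pos: [0.4927, -0.3822, 0.2592]
eef_rot: [0.812, -0.583, 0.001, -0.0]
ft_force: [-0.7, -0.4, -0.0]
width: 0.0003
time: 7.12
ee_pos: [0.5411, -0.523, 0.2572]
eef_rot: [0.813, -0.583, -0.001, -0.0]
ft_force: [-1.0, 0.3, -1.2]
width: 0.0005
```

View pics/c4.png

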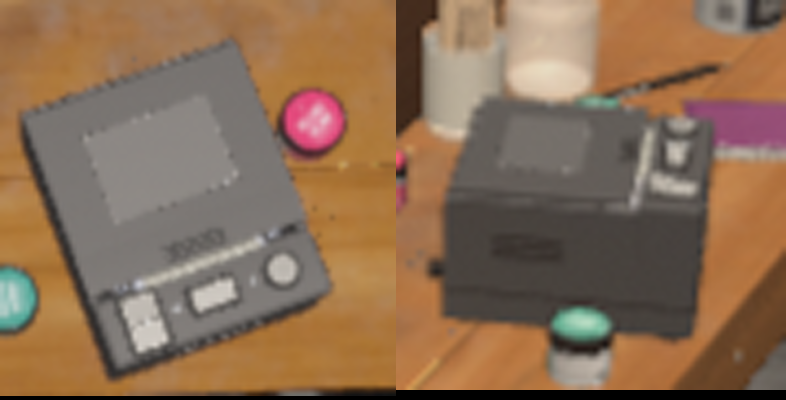

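The top view shows the cover shut and level. The rocker is at (144,323), the feed key at (214,294), the round key at (282,269), and the jars are in place. The feed key maps to pixel (358.7,231.8), against (358.6,231.9) before. The robot is clear, so I'll hand in.

```bash
python3 -c "
from bench import close_job
print(close_job())"
```

```text
the job is handed in; nothing more can be done
None
```

I did all three steps in order with the shut fingertips and handed the job in at about 7.2 s; no verdict is reported. None of the checks failed or disagreed. The joint values can't be read, so they rest on forces, heights and pictures.

- **Cover:** I pushed it down along the arc of its lip to the firm stop (tip at z = 0.1117 m, 14 N). It stayed shut and level in every picture after release.
- **Rocker:** I pressed the raised front end down to a firm stop (z = 0.1123 m, 11 N). The following picture shows its rear end raised and its front end level with the deck.
- **Feed key:** I pressed it down to its stop (z = 0.1125 m, 17 N), which is about 4 mm of travel, then released it. I didn't measure its height after release; it looked normal in the last picture.
- **Surroundings:** In the last top view the feed key was within 0.1 px of its starting place, so the printer has not moved. The two near jars looked undisturbed, the fingertips were never aimed near the round key, and the arm ended clear of everything.

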